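# Close a pin tin with its nested lids, then lift off the outer cover alone

### The job

Close the open pin tin with its double lid so that the inner seal can be checked: pick up the nested lids together by the wooden knob, lower them gently onto the tin until the inner lid is fully seated, and let go of the knob. Then take the metal outer cover by its sides and lift it off alone, leaving the inner lid seated in the tin and the tin where it stands. Finish while still holding the cover up, level and still, at least 5 cm clear above the knob; do not let go of it, and leave the glue bottle, the wood offcut and the sanding block alone.

Things in the scene. Friction and masses are not known exactly. Their poses are not given: they have to be found in the camera images.
- tin: Open round aluminium tin standing loose on the bench, 44 mm outside diameter, 70 mm high, wall 2 mm (mouth 40 mm wide), about 0.4 kg, a few brass pins at its bottom. Origin: centre of its underside; z up along its axis.
- inner_lid: Turned wooden inner lid, 0.09 kg, under the cover, standing on its plug. Bottom up: plug 34 mm dia x 10 mm (foot chamfered; 3 mm play all round in the tin), flange 44 mm dia x 4 mm that rests on the tin's rim, round knob 14 mm dia x 31 mm. Origin: centre of the plug's underside, z up; knob top at z = 45 mm. Seated, its origin is 60 mm above the tin's.
- cover: Round aluminium cover, 57 mm dia, 15 mm high, 0.06 kg: skirt (52 mm inside) under a 3 mm top with a 17 mm hole; the knob sticks out 28 mm above it. It lies loose on the inner lid's flange: lifting the knob carries it along. Origin: centre of the skirt's lower edge, z up; 2 mm above the inner lid's origin when nested. On the closed tin it spans 62 to 77 mm above the tin's foot.
- knob_top (a point): Centre of the top of the inner lid's knob.
- glue_bottle: Bystander: squeeze bottle with a pointed spout, 58 mm diameter, 164 mm high. Origin: centre of its underside.
- offcut: Bystander: small pale wooden offcut, 45 x 60 x 20 mm, lying flat. Origin: centre of its underside.
- sand_block: Bystander: cork sanding block, 45 x 85 x 28 mm, lying flat. Origin: centre of its underside.
Not all that is in view belongs to the job. Of the things that look like the tin, take the one that is farthest to the robot's right at the start.

How it is judged (in metres and radians):
On the way, in this order (a step that is already met when the one before it is completed fails the run):
1. the two lids are lifted together, nested, off the bench (height (world z) of inner_lid above 0.04 m and z of cover in the frame of inner_lid between -0.001 and 0.006 m), for 0.2 s.
2. the inner lid is seated on the upright tin with the cover still over it, and the fingers have let go (z of inner_lid in the frame of tin between 0.0575 and 0.0625 m and horizontal distance between inner_lid and tin below 0.005 m and angle between each of inner_lid, tin's own z axis and vertical below 0.06 rad and z of cover in the frame of inner_lid between -0.001 and 0.006 m and distance of tin from where it was at the start of the episode below 0.03 m and contact force between the fingers and inner_lid below 0.1 N and contact force between the fingers and cover below 0.1 N), for 0.2 s.
At the end, for the whole second after the job is handed in: Inner lid seated (within 2.5 mm of its seat height, 5 mm of the axis, 0.06 rad); tin upright, moved under 30 mm; the gripper alone holds the cover (over 1 N), still, level within 0.25 rad, its lower edge over 50 mm above the knob; arm off lid and tin; bystanders moved under 30 mm (z of inner_lid in the frame of tin between 0.0575 and 0.0625 m and horizontal distance between inner_lid and tin below 0.005 m and angle between each of inner_lid, tin's own z axis and vertical below 0.06 rad and distance of each of tin, glue_bottle, offcut, sand_block from where it was at the start of the episode below 0.03 m and z of cover in the frame of knob_top above 0.05 m and contact force between the fingers and cover above 1 N and contact force between cover and inner_lid below 0.05 N and contact force between cover and tin below 0.05 N and contact force between the arm and inner_lid below 0.1 N and contact force between the arm and tin below 0.1 N and linear speed of cover below 0.03 m/s and angle between cover's own z axis and vertical below 0.25 rad and linear speed of inner_lid below 0.02 m/s and contact force between cover and glue_bottle below 0.05 N and contact force between cover and offcut below 0.05 N and contact force between cover and sand_block below 0.05 N); the arm keeps its last pose, push and grip.
It fails at once if the cover is taken off the inner lid while that lid is not seated in the tin (z of cover in the frame of inner_lid above 0.012 m and not (z of inner_lid in the frame of tin between 0.0575 and 0.0625 m and horizontal distance between inner_lid and tin below 0.005 m and angle between inner_lid's own z axis and vertical below 0.06 rad)).
It fails at once if the lids are dropped onto the tin (faster than 0.35 m/s just above their seat) (horizontal distance between inner_lid and tin below 0.02 m and z of inner_lid in the frame of tin between 0.0605 and 0.075 m and linear speed of inner_lid above 0.35 m/s).
It fails at once if the tin is tipped (over 0.25 rad) (angle between tin's own z axis and vertical above 0.25 rad).
It fails at once if a bystander is pushed more than 30 mm (distance of any of glue_bottle, offcut, sand_block from where it was at the start of the episode above 0.03 m).
It also fails if it takes over 48 s, if anything falls off the work surface, if the arm or the gripper's body presses on something with over 40 N, if the wrist force passes 120 N, or if a joint passes its speed limit or range.

### The arm

A 7-joint arm with a two-finger parallel gripper is mounted at the origin on a cart in front of the work surface, level with it; the furniture and walls round the work are solid. World frame = base frame: x ahead of the robot, y to its left, z up, the work surface at z = 0. Lengths are in mm, angles in rad, forces in N, time in s.
With the tool pointing down it reaches from about 400 to 875 mm from the base axis. Payload 19.3 kg.
Tool frame: the origin (TCP) lies at the very end of the fingers, on their centre line; the grasp point (between the pads) lies 19 mm behind it (grip_point_offset is the z of the grasp point in the tool frame, in mm); z points along the fingers, x is the direction in which the jaws open and shut, and the axes are right-handed (so a half turn about z gives the same grasp; the last joint's range is limited). The gripper opens to 85 mm and grips with 20 to 120 N. Pads are 22 mm wide; open, the fingers measure 114 mm over their backs; the gripper's body (76 mm by 85 mm) begins 54 mm behind the grasp point. The pads swing forward as they close: fully open they stand 13 mm farther back than shut.
Start: joints at [1.145, 0.521, -0.036, 1.599, 0.021, 1.021, -0.113], TCP at [217.685, -585.857, 231.291] pointing down, gripper open.
Joint ranges: [-2.91, 2.91], [-0.3, 2.13], [-1.5, 1.42], [0.17, 2.43], [-1.26, 4.41], [0.16, 1.93], [-2.52, 2.52]. Speed limits (rad/s): [1.89, 1.89, 2.39, 2.39, 3.01, 3.01, 3.01].

### API

Orientations are given as a 3x3 rotation matrix whose columns are the frame's x, y, z axes.
In Python, from workcell import movep, movel, goto_joints, open_gripper, clamp, wait, inverse_kinematics, read_state, camera, PlanningError, finish_job, grip_point_offset gives the robot as it stands. Calls block until the motion is done:
- movep(position, orientation): joint-space move of the TCP to a pose.
- movel(position, frame=None, max_speed=150, guard=None): straight line of the TCP; frame=None keeps the orientation; max_speed is the mean speed in mm/s. With guard (N) it stops when the force on the tool has changed by that much, and returns True; else False.
- goto_joints(angles): joint-space move.
- open_gripper() and clamp(): open the fingers fully, or close them until they stop; the grip force is fixed at half the most.
- wait(seconds).
- inverse_kinematics(position, orientation): joint angles nearest the present ones, or None.
- read_state(): the state.
- camera(name): name is "scene" or "side" or "wrist"; returns a dict with "image" (400x640x3 uint8, blue, green, red), "range_z" (400x640 float32, mm along the optical axis (not along the pixel's ray), 0 where there is no reading), "fx", "fy", "cx", "cy" (pixels), "cam_to_world" (4x4, takes a point from camera to world coordinates). Camera axes: x right, y up, looking along -z (the intrinsics and any distortion apply to the point x, -y, -z); pixel columns grow to the right and rows downward; lengths in mm; the calibration is good to about 2 mm. The wrist camera is an equidistant fisheye: a pixel r from the principal point sees the ray r / f radians off the axis. A picture is of the moment at which its call begins.
A pose or a line that the arm cannot do raises PlanningError and nothing moves.
- finish_job(): hands the job in, once; it reports no verdict.
The state is a dict: "time": time; "qpos": joint angles; "qvel": joint speeds; "joint_efforts": joint torques, N m; "eef_pos": TCP position; "tool_rot": TCP orientation; "ft_force": force on the tool from outside, world axes, zero at the start; "torque": the same for the moment, N m; "finger_gap": finger opening in mm.
Only numpy, scipy, OpenCV 4.12 (cv2) and the standard library are available. Lean on these libraries where they do the work, as an engineer would, in place of code of your own. Each camera call takes 0.05 s, during which the arm holds its last target.

## Working session

There is one attempt and no reset: what is moved stays moved. The work goes in short steps, each a Python script; the robot and the scene stay as the last script left them, time stands still between calls to the robot, and variables do not carry over. Pictures are saved under pics/ and viewed, and the job is handed in when it is done.

```bash
ls; mkdir -p pics
cat > h.py <<'E'
import numpy as np, cv2
from workcell import *
E
python3 - <<'E'
from h import *
s=read_state(); print(s['time'],s['eef_pos'],s['tool_rot'],s['finger_gap'],grip_point_offset)
for n in ("scene","side","wrist"):
    c=camera(n); cv2.imwrite(f"pics/{n}0.png",c["image"]); np.savez(f"{n}0.npz",**c)
    print(n,c["fx"],c["cx"],c["cy"],np.round(c["cam_to_world"],3).tolist())
E
```

```text
pics
0.0 [ 217.56423493 -585.55315622  230.72321144] [[ 3.48347011e-01 -9.37365528e-01 -4.76485737e-04]
 [-9.37364947e-01 -3.48347328e-01  1.04688323e-03]
 [-1.14729478e-03  8.19623845e-05 -9.99999338e-01]] 85.67815167314495 -18.700000000000003
scene 375.54095415084254 316.7953590916549 203.8881019238096 [[-0.834, 0.43, -0.347, 164.365], [-0.552, -0.647, 0.525, 554.69], [0.001, 0.63, 0.777, 819.2], [0.0, 0.0, 0.0, 1.0]]
side 516.0683249244934 330.16506201157017 198.18417775910603 [[-0.881, 0.279, -0.382, 4.005], [-0.472, -0.55, 0.689, 1007.627], [-0.018, 0.787, 0.616, 884.506], [0.0, 0.0, 0.0, 1.0]]
wrist 309.70691628693146 321.5780977136631 198.73633839084744 [[0.349, 0.892, 0.288, 289.946], [-0.937, 0.333, 0.105, -558.592], [-0.002, -0.307, 0.952, 373.432], [0.0, 0.0, 0.0, 1.0]]
```

View pics/scene0.png

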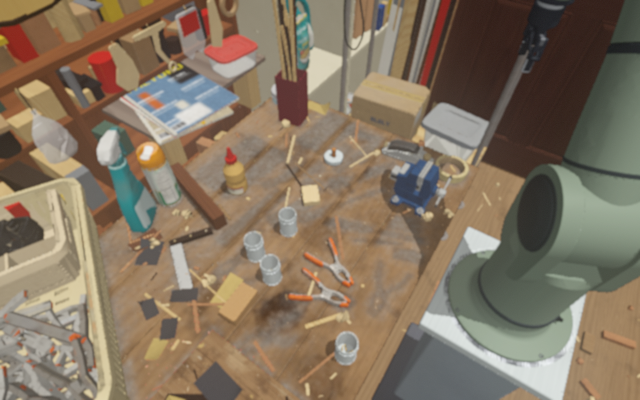

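View pics/side0.png

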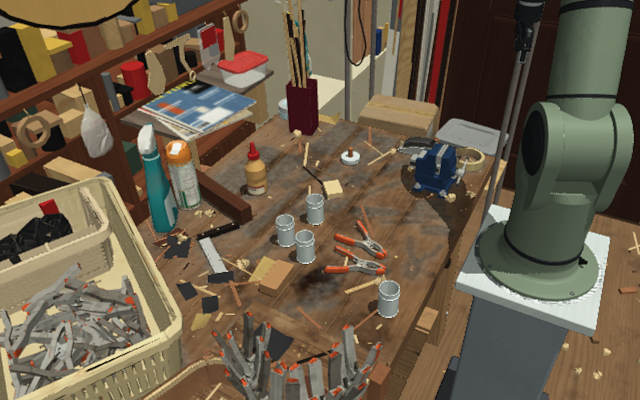

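View pics/wrist0.png

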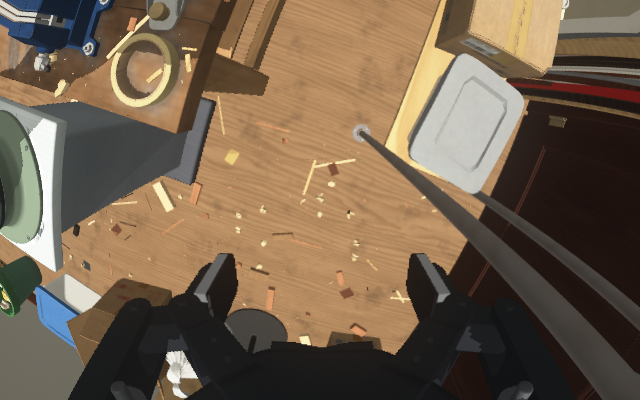

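The scene and side views show four tins (side px about (315,209), (286,230), (304,246), (388,299)). The nested lids are at (349,157), the bottle at (256,170), the offcut at (332,188) and the sanding block near (275,275). The wrist view shows only the floor. Next I deproject these points.

```bash
cat >> h.py <<'E'
def pt(c,u,v,Z=None):
    T=np.asarray(c["cam_to_world"])
    d=T[:3,:3]@np.array([(u-c["cx"])/c["fx"],-(v-c["cy"])/c["fy"],-1.]); o=T[:3,3]
    if Z is None:
        return o+d*c["range_z"][int(round(v)),int(round(u))]
    return o+d*(Z-o[2])/d[2]
def cloud(c):
    h,w=c["range_z"].shape; v,u=np.mgrid[:h,:w]; T=np.asarray(c["cam_to_world"])
    P=np.stack([(u-c["cx"])/c["fx"],-(v-c["cy"])/c["fy"],-np.ones_like(u,float)],-1)*c["range_z"][...,None]
    return P@T[:3,:3].T+T[:3,3]
E
python3 - <<'E'
from h import *
for n,L in (("scene",dict(t1=(288,212),t2=(254,238),t3=(270,262),t4=(346,339),lid=(333,157),bottle=(234,182),off=(310,193),sand=(237,297))),("side",dict(t1=(315,200),t2=(286,220),t3=(304,237),t4=(388,288),lid=(349,157),bottle=(256,170),off=(332,188),sand=(275,275)))):
    c=dict(np.load(n+"0.npz")); C=cloud(c)
    print(n)
    for k,(u,v) in L.items():
        print(k,pt(c,u,v).round(),'@70',pt(c,u,v,70).round())
    # objects above table in side
    z=C[...,2]
    m=((z>12)&(z<250)&(C[...,0]>300)&(C[...,0]<950)&(C[...,1]>-500)&(C[...,1]<500)&(c["range_z"]>0)).astype(np.uint8)
    nn,lab,st,_=cv2.connectedComponentsWithStats(m)
    for i in range(1,nn):
        if st[i,4]>60:
            p=C[lab==i]; print(i,st[i],p.min(0).round(),p.max(0).round(),np.median(p,0).round())
c=dict(np.load("side0.npz"))
cr=c["image"][130:330,220:420]; cv2.imwrite("pics/crop0.png",cv2.resize(cr,(600,600),interpolation=2))
E
```

```text
scene
t1 [555.  99.  51.] @70 [545. 110.  70.]
t2 [581. 206.  42.] @70 [566. 219.  70.]
t3 [510. 234.  33.] @70 [494. 249.  70.]
t4 [265. 290.  28.] @70 [260. 304.  70.]
lid [ 584. -170.   16.] @70 [ 556. -121.   70.]
bottle [735. 101.  59.] @70 [727. 108.  70.]
off [558.  -6.  22.] @70 [534.  27.  70.]
sand [518. 345.  29.] @70 [500. 356.  70.]
5 [ 136   39  129  189 6687] [ 692. -298.   12.] [950. 247. 250.] [880. 125. 189.]
6 [ 271   40   37   86 2154] [ 760. -423.   12.] [ 943. -208.  250.] [ 806. -257.  133.]
12 [ 383  139   50   66 1790] [ 300. -346.   12.] [ 480. -115.  123.] [ 353. -165.   49.]
14 [  97  140   60   92 2323] [848. 250.  12.] [928. 352. 250.] [876. 308. 122.]
16 [223 146  25  48 742] [724.  55.  12.] [774. 110. 165.] [740.  91.  84.]
17 [324 147  19  17 220] [ 559. -201.   12.] [ 615. -146.   49.] [ 584. -169.   19.]
22 [301 184  19  20 293] [523. -44.  12.] [595.  28.  25.] [556.  -5.  21.]
23 [  72  191   36  102 1495] [730. 377.  12.] [950. 500. 157.] [840. 451. 149.]
26 [278 207  19  28 414] [522.  94.  12.] [566. 139.  73.] [543. 120.  49.]
27 [ 45 209  36
[... 1589 characters left out ...]
 454. 144.]
17 [306 194  18  28 434] [519.  92.  12.] [566. 144.  74.] [539. 128.  50.]
19 [ 83 201  29  35 468] [841. 437.  89.] [950. 500. 155.] [912. 479. 144.]
23 [276 215  39  47 983] [470. 200.  12.] [589. 276.  75.] [513. 242.  50.]
24 [197 221  43  19 238] [700. 232.  12.] [770. 330.  23.] [736. 282.  16.]
25 [334 221  53  36 337] [321.  87.  12.] [464. 178.  22.] [388. 159.  16.]
28 [107 236   7  26  64] [856. 485.  36.] [875. 500. 115.] [868. 492.  79.]
34 [325 246  62  28 406] [302. 194.  12.] [442. 277.  22.] [374. 224.  17.]
37 [259 260  36  35 714] [486. 308.  12.] [536. 396.  34.] [506. 358.  28.]
43 [ 236  300  106   65 2410] [300. 428.  12.] [522. 500.  32.] [397. 464.  17.]
```

View pics/crop0.png

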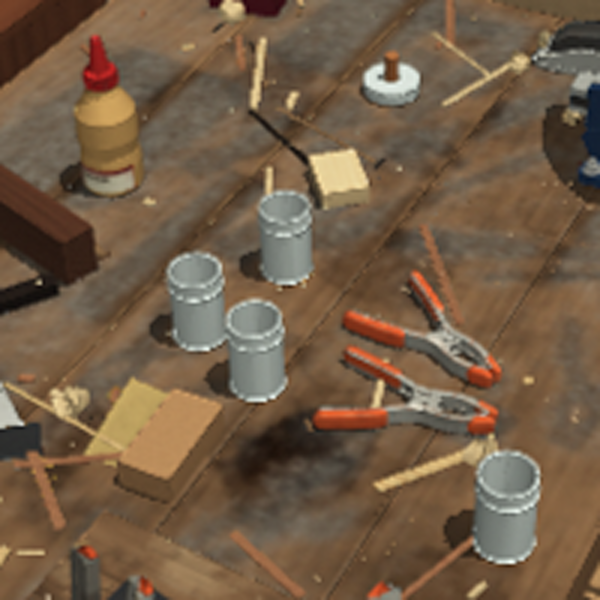

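The target is the rightmost tin, t1, at about (543,118). The lids are at about (585,-171). The path from the start passes near a stand/pole, so I check that before moving.

Run:
```python
from h import *
for n in("scene","side"):
    c=dict(np.load(n+"0.npz")); C=cloud(c); r=np.hypot(C[...,0],C[...,1]); a=np.degrees(np.arctan2(C[...,1],C[...,0]))
    for lo,hi in((380,520),(520,600),(600,680),(680,760),(760,850)):
        for alo in range(-100,40,10):
            m=(c["range_z"]>0)&(r>lo)&(r<hi)&(a>alo)&(a<alo+10)&(C[...,2]>80)
            if m.sum()>3: print(n,lo,alo,m.sum(),C[m].min(0).round(),C[m].max(0).round())
# pole in wrist: equidistant
c=dict(np.load("wrist0.npz"));T=c["cam_to_world"]
for u,v in((362,133),(420,200),(480,255),(540,310),(600,372),(330,20),(560,240),(620,290)):
    x,y=u-c["cx"],v-c["cy"]; q=np.hypot(x,y); th=q/c["fx"]; d=np.array([np.tan(th)*x/q,-np.tan(th)*y/q,-1])
    print(u,v,(T[:3,:3]@(d*c["range_z"][v,u])+T[:3,3]).round())
```

```text
scene 380 -40 12 [ 325. -202.   97.] [ 344. -191.  121.]
scene 380 -30 174 [ 332. -200.   81.] [ 372. -137.  121.]
scene 520 -80 318 [ 175. -572.  248.] [ 204. -519.  432.]
scene 520 -70 878 [ 189. -563.  245.] [ 246. -512.  432.]
scene 600 -80 70 [ 174. -634.  245.] [ 231. -569.  425.]
scene 600 -70 479 [ 214. -632.  245.] [ 258. -551.  413.]
scene 680 -70 36 [ 246. -654.  293.] [ 258. -636.  329.]
scene 680 0 341 [725.  55.  80.] [757. 108. 165.]
scene 760 -80 248 [ 228. -744.   80.] [ 250. -722.  212.]
scene 760 -30 143 [ 767. -314.   80.] [ 793. -279.  174.]
scene 760 -20 564 [ 761. -285.   80.] [ 818. -226.  204.]
scene 760 -10 172 [814. -61. 180.] [849.  -1. 204.]
scene 760 0 304 [753.   0.  81.] [850. 107. 203.]
scene 760 30 12 [650. 542. 129.] [655. 546. 151.]
side 380 -40 5 [ 327. -199.  115.] [ 335. -195.  119.]
side 380 -30 108 [ 330. -201.   81.] [ 370. -136.  119.]
side 520 -80 273 [ 174. -571.  245.] [ 204. -513.  427.]
side 520 -70 585 [ 189. -559.  243.] [ 244. -508.  429.]
side 600 -80 56 [ 172. -633.  245.] [ 230. -567.  421.]
side 600 -70 291 [ 213. -633.  245.] [ 256. -551.  415.]
side 680 -80 6 [ 231. -724.  118.] [ 235. -721.  164.]
side 680 -70 18 [ 245. -653.  284.] [ 255. -633.  330.]
side 680 0 317 [722.  61.  80.] [755. 112. 161.]
side 760 -80 177 [ 224. -744.   81.] [ 247. -721.  229.]
side 760 -30 111 [ 764. -315.   81.] [ 794. -279.  174.]
side 760 -20 617 [ 757. -285.   80.] [ 818. -225.  233.]
side 760 -10 142 [809. -63. 179.] [849.  -0. 204.]
side 760 0 276 [753.   0.  83.] [849. 111. 203.]
362 133 [ 238. -729. -726.]
420 200 [   68. -1079.  -820.]
480 255 [  -24. -1381.  -667.]
540 310 [ 231. -729.  248.]
600 372 [ 235. -727.  312.]
330 20 [ 605. -472. -821.]
560 240 [  215. -1384.  -318.]
620 290 [  206. -1381.   -25.]
```

```bash
cat >> h.py <<'E'
R0=np.array([[1,0,0],[0,-1,0],[0,0,-1.]])
def proj(c,P):
    T=np.asarray(c["cam_to_world"]); p=(np.asarray(P)-T[:3,3])@T[:3,:3]
    th=np.arctan2(np.hypot(p[0],p[1]),-p[2]); a=np.hypot(p[0],p[1])
    return c["cx"]+c["fx"]*th*p[0]/a, c["cy"]-c["fy"]*th*p[1]/a
def wpt(c,u,v,Z=None):
    T=np.asarray(c["cam_to_world"]); x,y=(u-c["cx"])/c["fx"],(v-c["cy"])/c["fy"]; th=np.hypot(x,y)
    d=T[:3,:3]@np.array([np.tan(th)*x/th,-np.tan(th)*y/th,-1.]); o=T[:3,3]
    if Z is None: return o+d*c["range_z"][int(round(v)),int(round(u))]
    return o+d*(Z-o[2])/d[2]
def shot(n,tag):
    c=camera(n); cv2.imwrite(f"pics/{tag}.png",c["image"]); np.savez(f"{tag}.npz",**c); return c
def wcloud(c):
    h,w=c["range_z"].shape; v,u=np.mgrid[:h,:w]; T=np.asarray(c["cam_to_world"])
    x=(u-c["cx"])/c["fx"]; y=(v-c["cy"])/c["fy"]; th=np.hypot(x,y)+1e-9; k=np.tan(th)/th
    return (np.stack([k*x,-k*y,-np.ones_like(x)],-1)*c["range_z"][...,None])@T[:3,:3].T+T[:3,3]
E
python3 - <<'E'
from h import *
print(inverse_kinematics([585,-171,230],R0),inverse_kinematics([543,118,150],R0),inverse_kinematics([543,118,55],R0))
s=read_state();t=s['time']
movep([585,-171,230],R0); s=read_state(); print(s['time']-t,s['time'],s['eef_pos'])
shot("wrist","w1")
E
```

```text
[ 0.50206017  0.53060571 -0.46089771  1.62731122  0.26313011  1.04575899
 -0.0368053 ] [ 0.14039071  0.58604693 -0.64570972  1.83624582  0.4505231   0.87001012
 -0.72250671] [ 0.02845813  0.70543335 -0.49031813  1.89123737  0.51268597  0.67185568
 -0.7725226 ]
2.0 2.15 [ 584.59110328 -172.42913895  229.91645724]
```

View pics/w1.png

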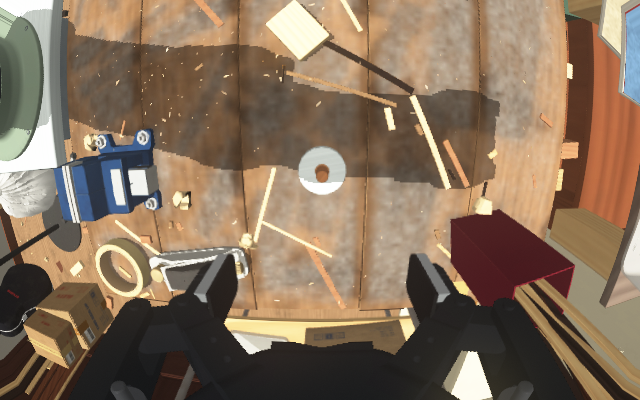

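The wrist view shows the lids: cover at (322,170), knob at (322,176). Fitting the cover rim and the knob gives the grasp position.

Run:
```python
from h import *
c=dict(np.load("w1.npz")); C=wcloud(c); im=c["image"]
box=np.zeros(im.shape[:2],bool); box[140:205,285:360]=1
m=box&(C[...,2]>13)&(C[...,2]<20); p=C[m]
q,r=cv2.minEnclosingCircle(p[:,:2].astype(np.float32)); print("range cover top",len(p),q,r,np.median(p[:,2]))
hsv=cv2.cvtColor(im,cv2.COLOR_BGR2HSV)
w=(box&(hsv[...,1]<60)&(hsv[...,2]>110)).astype(np.uint8)
n,l,st,ce=cv2.connectedComponentsWithStats(w); i=1+np.argmax(st[1:,4]); print(st[i])
k=max(cv2.findContours((l==i).astype(np.uint8),0,1)[0],key=cv2.contourArea)[:,0]
P=np.array([wpt(c,u,v,17)[:2] for u,v in k],np.float32); print("color",cv2.minEnclosingCircle(P),cv2.fitEllipse(P))
m=box&(C[...,2]>40)&(C[...,2]<52);print("knob",m.sum(),C[m].mean(0), cv2.minEnclosingCircle(C[m][:,:2].astype(np.float32)))
print(wpt(c,322,176,45))
s=read_state(); print(s['eef_pos'],proj(c,[585,-171,45]))
```

```text
range cover top 1575 (583.534423828125, -173.40380859375) 28.619611740112305 16.85765881737558
[ 295  146   52   50 1719]
color ((580.0553588867188, -173.93994140625), 32.03108215332031) ((582.6248779296875, -173.67759704589844), (57.416343688964844, 59.45855712890625), 149.3070526123047)
knob 128 [ 583.23580784 -173.08520292   44.55024138] ((583.128173828125, -173.415283203125), 7.042001724243164)
[ 583.66849073 -173.27826673   45.        ]
[ 584.62123644 -172.32966539  229.92622018] (np.float64(323.22508797646725), np.float64(173.9605923155606))
```

Run:
```python
from h import *
L=np.array([583.4,-173.2])
movel([*L,80],R0,max_speed=120); s=read_state(); print(s['time'],s['eef_pos'])
off=L-s['eef_pos'][:2]; print(off)
t=L+off
g=movel([*t,22],R0,max_speed=60,guard=8); s=read_state(); print(g,s['time'],s['eef_pos'],s['ft_force'])
shot("wrist","w2")
```

```text
3.6 [ 583.82898481 -173.27836479   80.69203238]
[-0.42898481  0.07836479]
False 4.7167 [ 583.19374951 -173.16247972   22.35576646] [-0.16300699  0.74061929  0.63916792]
```

View pics/w2.png

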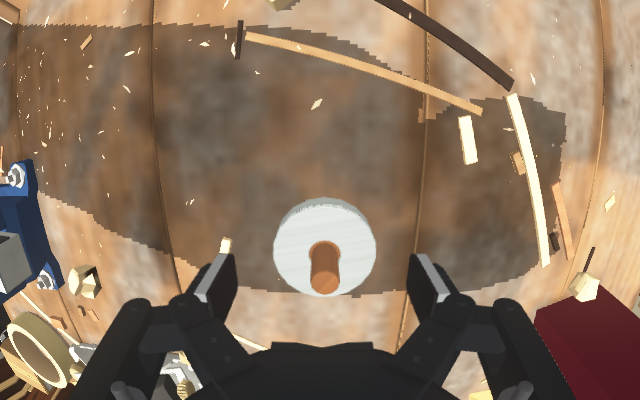

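The knob at (325,280) sits centred between the fingers at about (228,275) and (418,275). Clamp, then lift a little.

Run:
```python
from h import *
clamp(); s=read_state(); print(s['time'],s['finger_gap'],s['eef_pos'],s['ft_force'])
p=s['eef_pos']
movel([p[0],p[1],150],R0,max_speed=100); s=read_state(); print(s['time'],s['finger_gap'],s['eef_pos'],s['ft_force'])
shot("wrist","w3"); shot("side","s3")
```

```text
5.4333 11.794449713489422 [ 583.05954915 -173.14911109   22.05573708] [ 0.46817159 -0.05224017  1.05232358]
6.8667 11.966330332157234 [ 582.76736291 -173.07268229  149.37927528] [-0.15660337 -1.00344405 -0.08438788]
```

View pics/w3.png

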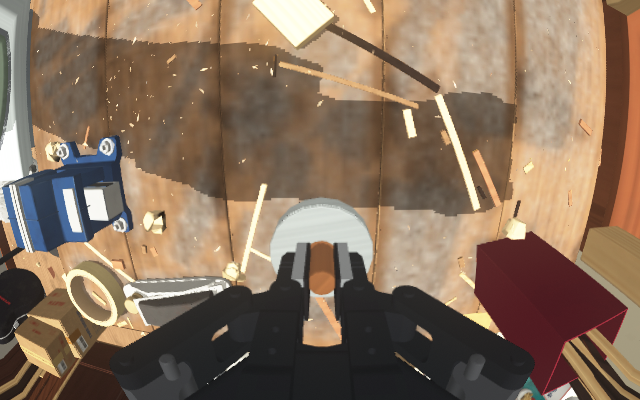

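View pics/s3.png

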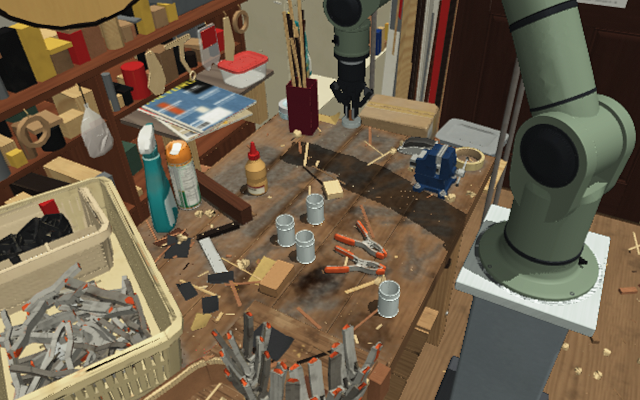

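Both lids were lifted together (wrist view: cover at (322,245) level under the fingers). Next I move near the tin, so the wrist camera looks down into it, and measure.

Run:
```python
from h import *
movel([543,40,190],R0,max_speed=180); s=read_state(); print(s['time'],s['eef_pos'],s['finger_gap'])
wait(0.2); c=shot("wrist","w4"); s=read_state(); print(s['eef_pos'])
C=wcloud(c); print(proj(c,[543,118,70]))
d=np.hypot(C[...,0]-543,C[...,1]-118)
m=(d<45)&(C[...,2]>66)&(C[...,2]<74)&(c["range_z"]>0); p=C[m]; print(len(p),cv2.minEnclosingCircle(p[:,:2].astype(np.float32)),np.median(p,0)); 
from scipy.optimize import least_squares
f=least_squares(lambda x:np.hypot(p[:,0]-x[0],p[:,1]-x[1])-x[2],[543,118,21],loss='soft_l1'); print("fit",f.x)
m2=(C[...,2]>100)&(np.hypot(C[...,0]-543,C[...,1]-40)<45)
q=C[m2]; z=q[:,2]; print(np.percentile(z,[5,25,50,75]))
```

```text
8.3417 [543.05418917  38.98506776 189.76857256] 11.919777727692049
[543.02644807  39.51170554 189.85163942]
(np.float64(323.175819034308), np.float64(102.2320915554337))
401 ((541.6439208984375, 117.0416030883789), 22.299230575561523) [541.1840375  119.20996283  69.84656754]
fit [541.40051756 117.07486725  20.5722382 ]
[184.39204616 236.68754    259.45628601 276.13461312]
```

View pics/w4.png

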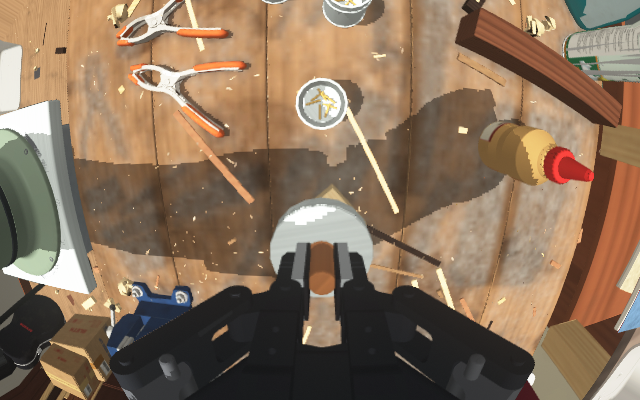

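The tin mouth is at (322,103) in the wrist view, fitted centre (541.5,117.1). The lids are still level. I check the held lid against the TCP in the same picture, then move over the tin.

Run:
```python
from h import *
c=dict(np.load("w4.npz")); C=wcloud(c)
v,u=np.mgrid[:400,:640]
m=(C[...,2]>180)&(C[...,2]<190)&(v>190)&(v<300)&(u>265)&(u<378); p=C[m]
print(m.sum(),p.min(0),p.max(0))
from scipy.optimize import least_squares
# outer rim of the top: contour points, upper arc
k=max(cv2.findContours(m.astype(np.uint8),0,1)[0],key=cv2.contourArea)[:,0]
k=k[k[:,1]<262]; P=np.array([wpt(c,a,b,185)[:2] for a,b in k]); P=P[np.hypot(P[:,0]-543,P[:,1]-39.5)>25]
f=least_squares(lambda x:np.hypot(P[:,0]-x[0],P[:,1]-x[1])-28.5,[543,40],loss='soft_l1'); print(len(P),f.x,np.abs(f.fun).mean())
t=np.array([541.3,117.1])
movel([*t,125],R0,max_speed=120); wait(0.1); s=read_state(); print(s['time'],s['eef_pos'])
shot("wrist","w5"); shot("side","s5")
```

```text
4081 [513.6887645   10.14293554 180.02830379] [569.87631351  67.01824339 189.9907434 ]
175 [541.45818569  39.11852401] 0.4968043114359026
9.6833 [541.64969157 116.40674252 125.47636127]
```

View pics/s5.png

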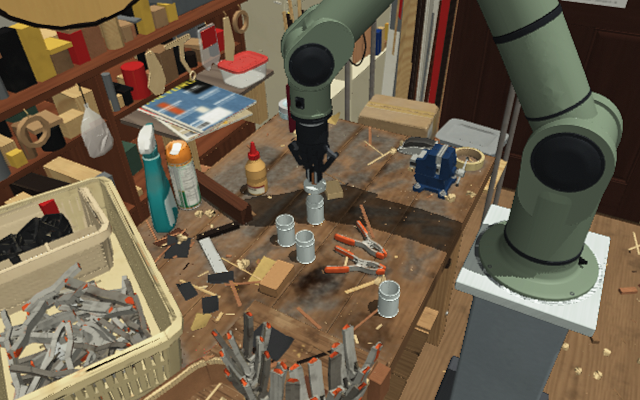

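Run:
```python
from h import *
t=np.array([541.9,117.2])
cmd=t+[-.0,.5]
movel([*cmd,97],R0,max_speed=50); wait(0.1); s=read_state(); print(s['time'],s['eef_pos'],s['ft_force'])
cmd=cmd+(t-s['eef_pos'][:2])
g=movel([*cmd,80],R0,max_speed=20,guard=6); s=read_state(); print(g,s['time'],s['eef_pos'],s['ft_force'],s['finger_gap'])
shot("wrist","w6"); shot("side","s6")
```

```text
10.5917 [542.04420484 117.76221163  97.25600525] [-0.43231236 -0.17873805 -0.72575714]
True 11.3083 [541.75499306 117.15160266  81.93035332] [-1.22829836 -0.31178153  9.67335649] 12.043316433517957
```

Run:
```python
import cv2,numpy as np
a=cv2.imread("pics/s6.png")[110:250,250:390]; cv2.imwrite("pics/s6c.png",cv2.resize(a,(560,560),interpolation=2))
```

```text
(no output)
```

View pics/s6c.png

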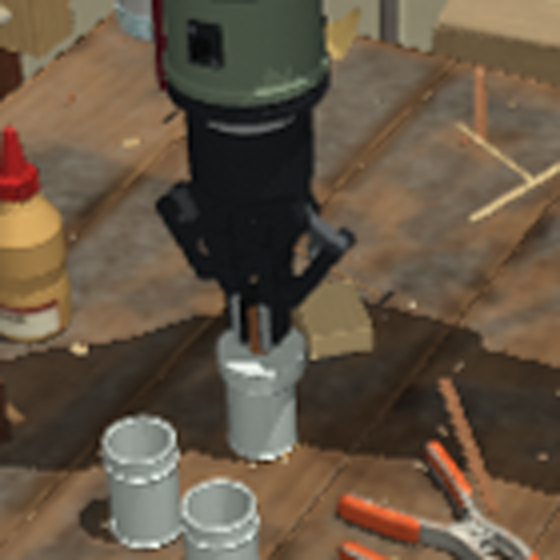

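View pics/w6.png

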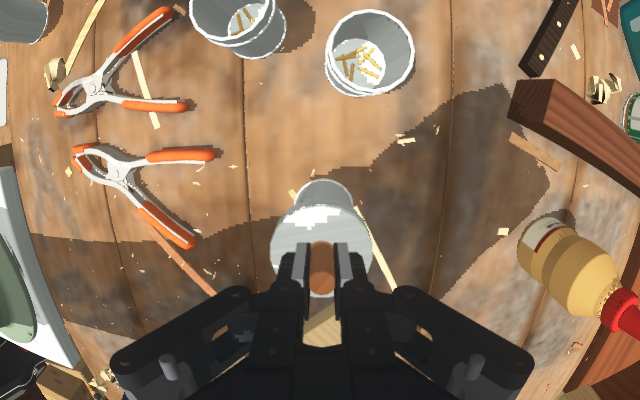

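Contact came at TCP z 81.9 against the expected seat height of about 82.0, and the side crop shows the cover level on the tin at (262,370). Release, back up and look.

Run:
```python
from h import *
open_gripper(); wait(0.4); s=read_state(); print(s['time'],s['eef_pos'],s['ft_force'],s['finger_gap'])
p=s['eef_pos']
movel([p[0],p[1],200],R0,max_speed=100); wait(.1)
c=shot("wrist","w7"); shot("side","s7"); s=read_state(); print(s['time'],s['eef_pos'],s['ft_force'])
C=wcloud(c); d=np.hypot(C[...,0]-541.5,C[...,1]-117)
m=(d<40)&(C[...,2]>72)&(C[...,2]<82)&(c["range_z"]>0); p=C[m].astype(np.float32)
A=np.c_[p[:,:2]-p[:,:2].mean(0),np.ones(len(p))]; print("cover",cv2.minEnclosingCircle(p[:,:2]),np.median(p,0),"tilt",np.linalg.lstsq(A,p[:,2],rcond=None)[0])
m=(d<20)&(C[...,2]>98)&(C[...,2]<112); p=C[m].astype(np.float32); print("knob",cv2.minEnclosingCircle(p[:,:2]),np.median(p,0))
```

```text
12.5083 [541.37101129 117.01903242  81.50049058] [-0.55826808 -0.67658017  1.39692023] 85.27358215473765
14.0417 [541.23255597 117.02420615 199.62121922] [ 0.94406023 -0.26870594 -0.27269447]Traceback (most recent call last):
  File "<stdin>", line 8, in <module>
cv2.error: OpenCV(4.12.0) /io/opencv/modules/imgproc/src/shapedescr.cpp:201: error: (-215:Assertion failed) count >= 0 && (depth == CV_32F || depth == CV_32S) in function 'minEnclosingCircle'
```

View pics/w7.png

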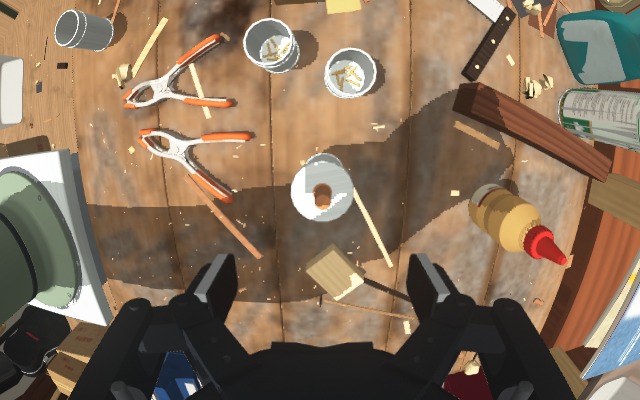

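Run:
```python
from h import *
c=dict(np.load("w7.npz"))
C=wcloud(c); d=np.hypot(C[...,0]-541.5,C[...,1]-117)
m=(d<40)&(C[...,2]>72)&(C[...,2]<82)&(c["range_z"]>0); p=np.ascontiguousarray(C[m].astype(np.float32)); xy=np.ascontiguousarray(p[:,:2])
A=np.c_[xy-xy.mean(0),np.ones(len(p))]; print("cover",len(p),cv2.minEnclosingCircle(xy),np.median(p,0),"tilt",np.linalg.lstsq(A,p[:,2],rcond=None)[0])
m=(d<20)&(C[...,2]>98)&(C[...,2]<112); p=C[m].astype(np.float32); print("knob",len(p),cv2.minEnclosingCircle(np.ascontiguousarray(p[:,:2])),np.median(p,0))
```

```text
cover 2669 ((540.0776977539062, 116.5873031616211), 28.654489517211914) [540.0435   120.09092   76.902405] tilt [-8.55126050e-04 -5.03057837e-03  7.68227899e+01]
knob 242 ((540.3077392578125, 116.4800033569336), 7.156114101409912) [540.86694 117.45804 104.57287]
```

The lids are seated: cover top at z 76.9 (77 expected), level, knob top at 104.6, and released. Now I grip the cover by its skirt.

Run:
```python
from h import *
t=np.array([541.4,116.9])
movel([*t,110],R0,max_speed=120); wait(.1); s=read_state(); cmd=t+(t-s['eef_pos'][:2]); print(s['time'],s['eef_pos'])
g=movel([*cmd,46],R0,max_speed=50,guard=8); wait(.1); s=read_state(); print(g,s['time'],s['eef_pos'],s['ft_force'])
shot("wrist","w8"); c=shot("side","s8")
cv2.imwrite("pics/s8c.png",cv2.resize(c["image"][110:250,250:390],(560,560),interpolation=2))
```

```text
15.0417 [541.83114133 116.98049118 110.77859069]
False 16.575 [541.11856334 116.81542209  46.24454473] [0.3609935  0.05715029 1.07238963]
```

View pics/w8.png

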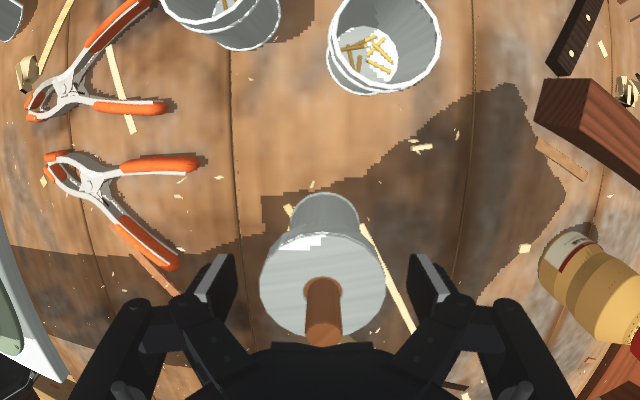

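View pics/s8c.png

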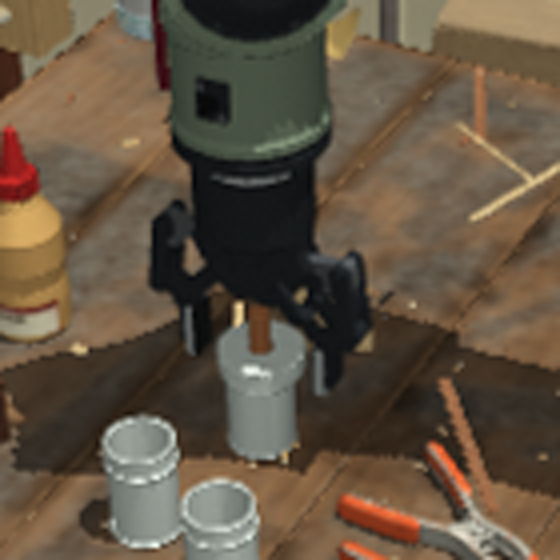

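Run:
```python
from h import *
c=dict(np.load("s8.npz")); T=c["cam_to_world"]
for x in (-45,45):
  for z in (46,52,59,66,73):
    p=(np.array([541.2+x,117,z])-T[:3,3])@T[:3,:3]
    u=c["cx"]+c["fx"]*p[0]/-p[2]; v=c["cy"]-c["fy"]*p[1]/-p[2]; print(x,z,round((u-250)*4),round((v-110)*4))
```

```text
-45 46 323 405
-45 52 323 398
-45 59 323 389
-45 66 323 381
-45 73 323 372
45 46 202 365
45 52 202 358
45 59 201 350
45 66 201 341
45 73 200 333
```

The jaws are centred on the cover (cover px 260–386, pads 237/410), with the open tips at about z 58 and swinging forward as they close. Clamp, then start with a small slow lift and check it.

Run:
```python
from h import *
clamp(); wait(.2); s=read_state(); print(s['time'],s['finger_gap'],s['eef_pos'],s['ft_force'])
p=s['eef_pos']
shot("wrist","w9")
movel([p[0],p[1],56],R0,max_speed=15); wait(.1); s=read_state(); print(s['time'],s['finger_gap'],s['eef_pos'],s['ft_force'])
c=shot("side","s10"); shot("wrist","w10")
cv2.imwrite("pics/s10c.png",cv2.resize(c["image"][110:250,250:390],(560,560),interpolation=2))
```

```text
17.275 55.27391117911027 [541.18371091 116.84970715  46.43056807] [-1.90736647 -0.92694312  8.10013036]
18.2417 55.2238471018776 [541.17399336 116.84711549  55.93560105] [-0.08951888 -0.39782467 -0.54410605]
```

View pics/w10.png

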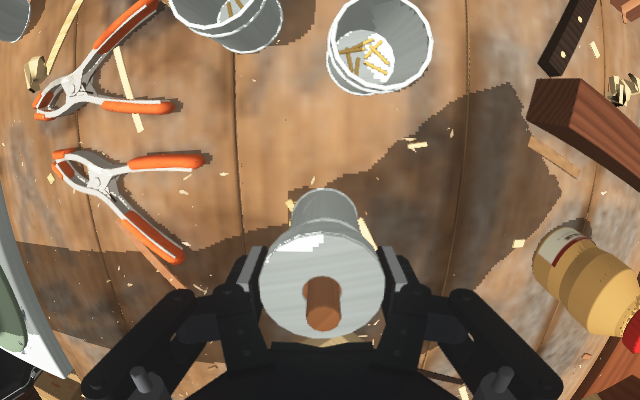

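View pics/s10c.png

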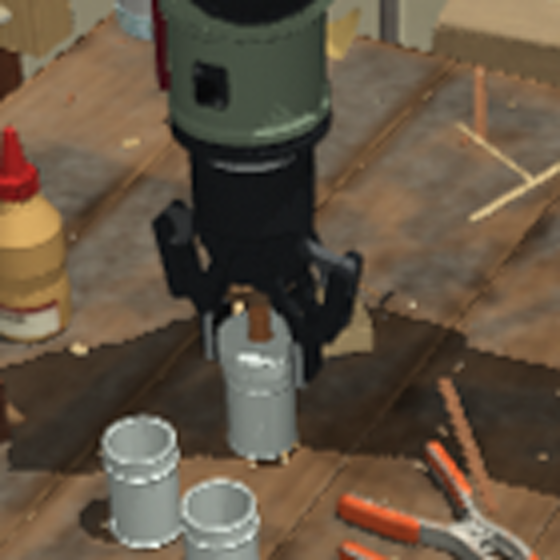

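The cover is rising alone: the knob sinks into the hole in the wrist view and the tin stays. Continue lifting to about 60–70 mm clear.

Run:
```python
from h import *
s=read_state(); p=s['eef_pos']
movel([p[0],p[1],95],R0,max_speed=30)
movel([p[0],p[1],160],R0,max_speed=60); wait(.5); s=read_state(); print(s['time'],s['finger_gap'],s['eef_pos'],s['ft_force'])
shot("wrist","w11"); c=shot("side","s11"); b=shot("scene","c11")
C=cloud(c); m=(abs(C[...,0]-541)<35)&(abs(C[...,1]-117)<35)
for lo in range(0,230,10): print(lo,(m&(C[...,2]>=lo)&(C[...,2]<lo+10)).sum(),end='; ')
W=wcloud(dict(np.load("w11.npz"))); m=(np.hypot(W[...,0]-541,W[...,1]-117)<40)&(W[...,2]>160)&(W[...,2]<215); print(np.percentile(W[m][:,2],[10,50,90]))
cv2.imwrite("pics/s11c.png",cv2.resize(c["image"][90:250,240:400],(560,560),interpolation=2))
```

```text
21.525 54.93840270076397 [541.11430412 116.85470625 159.96153127] [-0.24529862  0.66810049 -0.7853733 ]
0 172; 10 50; 20 49; 30 50; 40 50; 50 58; 60 44; 70 146; 80 14; 90 20; 100 20; 110 0; 120 0; 130 0; 140 0; 150 0; 160 7; 170 45; 180 128; 190 187; 200 35; 210 42; 220 49; [183.55140813 190.34390996 200.06838988]
```

View pics/s11c.png

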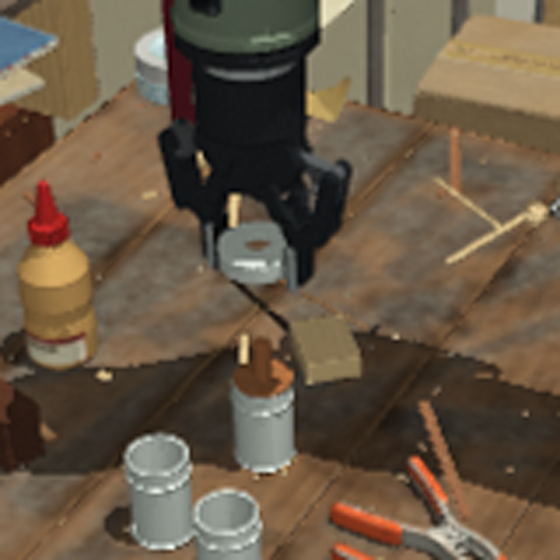

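View pics/w11.png

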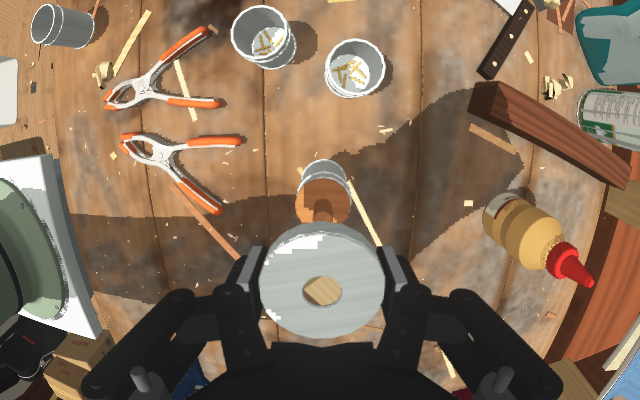

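The side and wrist views show the cover held level and the inner lid in the tin. One numeric check of level and seat, then hand in.

Run:
```python
from h import *
def plane(p):
    q=p-p.mean(0); n=np.linalg.svd(q,full_matrices=0)[2][2]; return np.degrees(np.arccos(abs(n[2]))),p.mean(0).round(1)
c=dict(np.load("w11.npz")); W=wcloud(c); v,u=np.mgrid[:400,:640]
m=(np.hypot(u-322,v-282)<45)&(W[...,2]>175)&(W[...,2]<205); print("cover",plane(W[m]),m.sum())
w=np.hypot(W[...,0]-541,W[...,1]-117)<30; m=w&(W[...,2]>71)&(W[...,2]<78); print("flange wrist",plane(W[m]),m.sum())
for n in("s11","c11"):
    k=dict(np.load(n+".npz")); C=cloud(k); d=np.hypot(C[...,0]-541.4,C[...,1]-117)
    m=(d<19)&(C[...,2]>71)&(C[...,2]<77); print(n,"flange",plane(C[m]),m.sum(),"knob max",C[(d<14)&(C[...,2]<115)][:,2].max())
    m=(d<30)&(C[...,2]>188)&(C[...,2]<195); 
s=read_state(); print(s['time'],s['finger_gap'],np.abs(s['qvel']).max())
finish_job()
```

```text
cover (np.float64(0.2942867879480831), array([540.1, 121.7, 190.3])) 5452
flange wrist (np.float64(0.3311067589766829), array([540.3, 121.2,  73.9])) 1668
s11 flange (np.float64(1.1992450669705994), array([539.9, 120.2,  74.3])) 76 knob max 107.40166526575388
c11 flange (np.float64(0.7903015854952442), array([538.2, 118.9,  75.1])) 91 knob max 109.43195799877651
21.675 55.412430079425654 0.0016179339640964917
the job is handed in; nothing more can be done
```

I closed the tin farthest to the robot's right with the nested lids, carrying them by the knob. I let go, then lifted the metal cover off by its sides. The job is handed in at about 21.7 s with the gripper still holding the cover; it reports no verdict, so these are my own last checks.

- **Seating and release:** Contact came at the expected seat height, within 0.1 mm. After release the cover top measured 76.9 mm (77 expected) and was level.
- **Inner lid at the end:** The flange top is at 73.9 mm in the wrist camera (74 expected), tilted about 0.3°. The side and scene cameras are coarser and read 74.3 mm and 75.1 mm, tilted 1.2° and 0.8°.
- **Cover at the end:** It is held level, tilted about 0.3°, with its top at 190 mm. That puts its lower edge at about 175 mm, roughly 70 mm above the knob, and the arm was still.
- **Tin and bystanders:** The tin stood at its starting place in the last pictures. The bottle and offcut looked undisturbed. The sanding block was never approached, but I did not check its final position.
- **Disagreements between readings:**
  - Camera x positions differed from the tool position by about 1 mm.
  - The side and scene cameras read the knob top at up to 107 mm and 109 mm, against 104.6 mm from the wrist camera. I put this down to edge noise.

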